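Tip the printing block over onto the paper

TASK

Without grasping or lifting it, push the wide carved printing block, which lies carved face up on the table, against the edge of the printing board, and keep pushing its trailing side forward and up until the block tips over that edge and lands carved face down, wholly on the board and square to its edge. Then press down firmly on its back for about a second to make the print, and let go. Leave the other stamps and blocks, the jar and the cup where they are.

Things in the scene. Friction and masses are not known exactly. Their poses are not given: they have to be found in the camera images.
- board: Fixed flat plywood printing board with a sheet of paper on it, 300 (its x) by 340 (its y) mm, top 18 mm above the table. Origin: centre of its underside, at table level. Its x axis points from the edge that faces the block into the board: that straight upright edge is the face x = -150 mm, 18 mm high with a sharp top corner.
- board_edge (a point): Middle of the board's top edge that faces the block (18 mm above the table); same axes as the board.
- block: Loose wooden printing block, 150 to 310 g: a plate 90 (x) by 110 (y) mm, 14 mm thick, on a back block 74 by 94 mm, 20 mm thick, so the plate overhangs it by 8 mm all round. Origin: centre of the back block's outer face (its underside at the start, its top once turned over). Plate underside at z = 20 mm, carved face at z = 34 mm. z points out of the carved face; x points roughly at the board.
- lead_edge (a point): Middle of the lower border of the plate's side that faces the board: (45, 0, 20) mm in the block's frame. At the start 20 mm or more clear of the board. Pushed home, the back block meets the board's side and this border passes 2 mm above the board; it stays low as the block rolls over it, and ends 32 mm above the table.
- trail_edge (a point): Middle of the lower border of the plate's opposite, trailing side: (-45, 0, 20) mm in the block's frame. Fingertips can push here, from outside or under the 8 mm overhang, forward and up in an arc about the board's edge; the block falls over by itself once turned about 110 degrees.
- round_stamp: Small round wooden stamp with a peg handle, 44 mm across, 42 mm tall, standing on the far part of the board. Loose; to be left alone. Origin: centre of its underside.
- square_stamp: Small square wooden stamp with a ridge handle, 42 by 42 mm, 44 mm tall, standing on the far part of the board. Loose; to be left alone. Origin: centre of its underside.
- border_block: Long narrow wooden block, 150 (its x) by 28 by 34 mm, on the table on the robot's side of the block. Loose; to be left alone. Origin: centre of its underside.
- ink_jar: Glass jar with a dark lid, 60 mm across, 75 mm tall, on the table beyond the block. Loose; to be left alone. Origin: centre of its underside.
- cup: White cup, 72 mm across, 80 mm tall, on the table. Loose; to be left alone. Origin: centre of its underside.
- tall_block: Dark wooden block with a round handle, 60 by 50 mm, 90 mm tall, on the table. Loose; to be left alone. Origin: centre of its underside.
There are look-alikes about, which are no part of the job. Of the things that look like the block, take the one that is nearest to the robot's base at the start.

How it is judged:
On the way, in this order (a step that is already met when the one before it is completed fails the run):
1. the block, still carved face up, has been pushed up against the board's edge (angle between block's own z axis and vertical below 0.7 rad and x of lead_edge in the frame of board above -0.154 m), for 0.04 s.
2. the block stands tipped up over the edge (angle between block's own z axis and vertical between 1.2 and 2.3 rad), for 0.02 s.
3. the block lies carved face down, flat and wholly on the board (angle between block's own z axis and vertical above 3 rad and z of block in the frame of board between 0.047 and 0.057 m and x of block in the frame of board between -0.109 and 0.109 m and y of block in the frame of board between -0.119 and 0.119 m), for 0.1 s.
4. its back is pressed down with more than 5 N (angle between block's own z axis and vertical above 3 rad and contact force between the fingers and block above 5 N), for 0.3 s.
At the end, for the whole second after the job is handed in: The block lies at rest carved face down (within 8 degrees of flat), wholly on the board (no more than 4 mm over its sides) and square to its edge within 12 degrees, after it was pushed against the edge, tipped over it and pressed on its back with more than 5 N for 0.3 s (all of step 3 and angle between the x axis of block and the x axis of board, either way round below 0.21 rad and linear speed of block below 0.01 m/s and angular speed of block below 0.1 rad/s); the robot touches nothing.
It fails at once if the block is lifted or carried: its leading edge rises more than 50 mm above the table (height (world z) of lead_edge above 0.05 m).
It fails at once if one of the other things is moved by more than 20 mm (distance of any of round_stamp, square_stamp, border_block, ink_jar, cup, tall_block from where it was at the start of the episode above 0.02 m).
It also fails if it takes over 59 s, if anything falls off the work surface, if the arm or the gripper's body presses on something with over 40 N, if the wrist force passes 120 N, or if a joint passes its speed limit or range.

ROBOT

A 6-joint arm with a two-finger parallel gripper is mounted at the origin on the work surface. World frame = base frame: x ahead of the robot, y to its left, z up, the work surface at z = 0. Lengths are in m, angles in rad, forces in N, time in s.
With the tool pointing down it reaches from about 0.35 to 0.975 m from the base axis. Payload 7.1 kg.
Tool frame: the origin (TCP) lies midway between the tips of the shut fingers; the grasp point (between the pads) lies 19 mm behind it; z points along the fingers, y is the line along which they close (so a half turn about z gives the same grasp; the last joint's range is limited). The gripper opens to 88 mm and grips with 3 to 60 N. Pads are 20 mm wide; open, the fingers measure 115 mm over their backs; the gripper's body (75 mm by 178 mm) begins 61 mm behind the grasp point.
Start: joints at [1.285, 0.423, 1.63, -0, 1.089, -0.019], TCP at [0.165, 0.603, 0.223] pointing down, gripper open.
Joint ranges: [-3, 3], [-0.9, 2.11], [0.09, 2.58], [-1.31, 4.45], [0.11, 2.69], [-2.54, 2.54]. Speed limits (rad/s): [2.39, 2.39, 3.01, 3.14, 3.14, 3.14].

INTERFACE

Orientations are given as a unit quaternion [w, x, y, z].
In Python, from station import move_pose, movel, movej, command_gripper, wait, inverse_kinematics, read_camera, camera_info, MotionError, job_done, get_time, get_joint_pos, get_qvel, get_effort, get_tcp_pos, get_ee_rot, get_ft_force, get_ft_torque, get_grip_width, get_finger_force gives the robot as it stands. Calls block until the motion is done:
- move_pose(position, orientation): joint-space move of the TCP to a pose.
- movel(position, frame=None, v=0.15, until_force=None): straight line of the TCP; frame=None keeps the orientation; v is the mean speed in m/s. With until_force (N) it stops when the force on the tool has changed by that much, and returns True; else False.
- movej(angles): joint-space move.
- command_gripper(opening): opening from 0.0 (shut) to 1.0 (fully open); the grip force is fixed at half the most; returns when the fingers have stopped.
- wait(seconds).
- inverse_kinematics(position, orientation): joint angles nearest the present ones, or None.
- read_camera(name): name is "scene" or "side" or "wrist"; returns the picture (480x640x3 uint8, red, green, blue); there is no depth.
- camera_info(name): a dict with "intrinsics" (3x3 intrinsics, pixels), "dist" ([k1, k2, p1, p2, k3] as OpenCV has them; the pictures are not rectified), "T" (4x4, takes a point from camera to world coordinates); the wrist camera has in their place "tool_from_camera" (4x4, takes a point from camera to tool coordinates, whose origin is the TCP and whose axes are the flange's). Camera axes: x right, y up, looking along -z (the intrinsics and any distortion apply to the point x, -y, -z); pixel columns grow to the right and rows downward; lengths in m; the calibration is good to about 2 mm. A picture is of the moment at which its call begins: read the wrist's pose just before it. camera_info takes no time and is no camera call.
A pose or a line that the arm cannot do raises MotionError and nothing moves.
- job_done(): hands the job in; it is judged then, once.
Readings, each from a call of its own:
- get_time(): time.
- get_joint_pos(): joint angles.
- get_qvel(): joint speeds.
- get_effort(): joint torques, N m.
- get_tcp_pos(): TCP position.
- get_ee_rot(): TCP orientation.
- get_ft_force(): force on the tool from outside, world axes, zero at the start.
- get_ft_torque(): the same for the moment, N m.
- get_grip_width(): opening from 0.0 (shut) to 1.0 (fully open).
- get_finger_force(): force on a finger pad.
Only numpy, scipy, OpenCV 4.12 (cv2) and the standard library are available. Lean on these libraries where they do the work, as an engineer would, in place of code of your own. Each camera call takes 0.05 s, during which the arm holds its last target. There are 200 camera calls.

## Working session

There is one attempt and no reset: what is moved stays moved. The work goes in short steps, each a Python script; the robot and the scene stay as the last script left them, time stands still between calls to the robot, and variables do not carry over. Pictures are saved under pics/ and viewed, at most 13 in all, crops included, and the job is handed in when it is done.

```bash
ls; mkdir -p pics; python3 - <<'E'
from station import *
import cv2
for n in ("scene","side"):
    cv2.imwrite(f"pics/{n}0.png",read_camera(n)[:,:,::-1]); i=camera_info(n); print(n,i)
print(camera_info("wrist"),get_tcp_pos(),get_ee_rot(),get_time())
E
```

```text
pics
scene {'intrinsics': array([[583.05613243,   0.        , 322.19223482],
       [  0.        , 583.05613243, 237.54539884],
       [  0.        ,   0.        ,   1.        ]]), 'dist': array([-0.162436,  0.      ,  0.      ,  0.      ,  0.      ]), 'T': array([[-0.38772964, -0.49564646,  0.77717457,  1.52722631],
       [ 0.92176707, -0.20542355,  0.32885656,  0.5304343 ],
       [-0.00334663,  0.84388136,  0.53651938,  0.74100263],
       [ 0.        ,  0.        ,  0.        ,  1.        ]])}
side {'intrinsics': array([[516.70418994,   0.        , 311.58677842],
       [  0.        , 516.70418994, 247.07502663],
       [  0.        ,   0.        ,   1.        ]]), 'dist': array([-0.08526211,  0.        ,  0.        ,  0.        ,  0.        ]), 'T': array([[ 0.96339382,  0.21341618, -0.1622525 ,  0.36055587],
       [-0.26750327,  0.72521667, -0.63443107, -0.64745321],
       [-0.01772964,  0.65461005,  0.75575879,  0.92938525],
       [ 0.        ,  0.        ,  0.        ,  1.        ]])}
{'intrinsics': array([[331.10282898,   0.        , 325.97489149],
       [  0.        , 331.10282898, 236.51377315],
       [  0.        ,   0.        ,   1.        ]]), 'dist': array([-0.02818088,  0.        ,  0.        ,  0.        ,  0.        ]), 'tool_from_camera': array([[-7.54502498e-04,  9.68117797e-01,  2.50494237e-01,
         6.87244387e-02],
       [ 9.99999500e-01,  5.65860722e-04,  8.25097965e-04,
         1.74579962e-04],
       [ 6.57047174e-04,  2.50494734e-01, -9.68117739e-01,
        -1.62160300e-01],
       [ 0.00000000e+00,  0.00000000e+00,  0.00000000e+00,
         1.00000000e+00]])} [0.16459494 0.6024157  0.22197845] [-1.07776505e-04  1.32989667e-01  9.91117179e-01 -6.88080552e-04] 0.1
```

View pics/scene0.png

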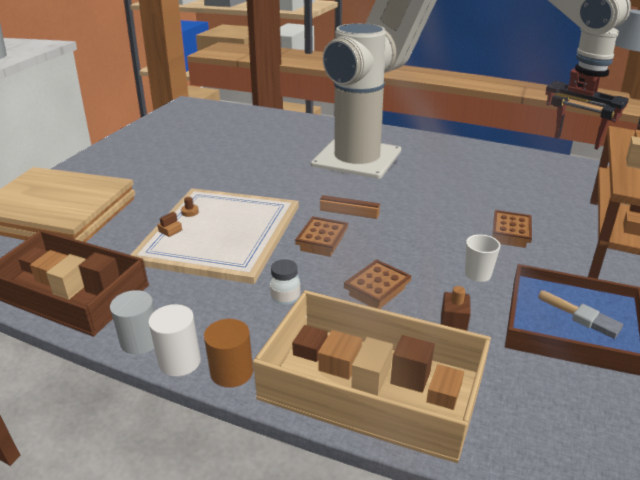

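View pics/side0.png

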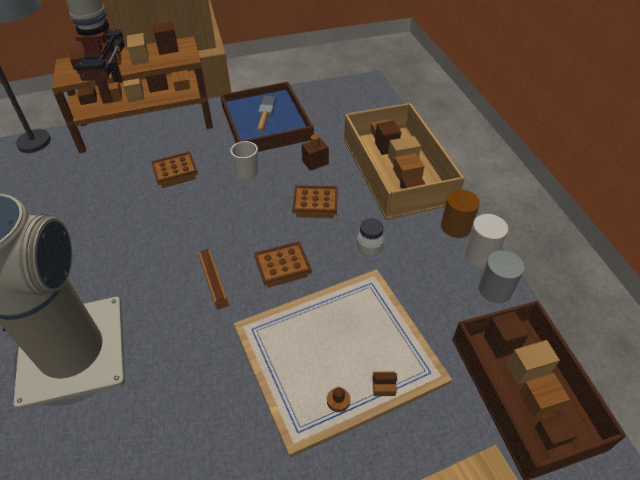

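Candidates for the block: scene (322,235) / side (283,263), scene (378,283) / side (315,200), and scene (512,227) / side (175,168). The first lies next to the board edge, which in the side view runs from (235,325) to (378,273). I'll localize all three and compare their distances to the base.

```bash
cat > h.py <<'E'
from station import *
import numpy as np, cv2
from scipy.spatial.transform import Rotation as R
def ray(name,px,T=None):
    i=camera_info(name); T=i["T"] if T is None else T
    u=cv2.undistortPoints(np.array(px,float).reshape(-1,1,2),i["intrinsics"],i["dist"])[:,0]
    d=np.c_[u[:,0],-u[:,1],-np.ones(len(u))]@T[:3,:3].T
    return T[:3,3],d
def onplane(name,px,z,T=None):
    o,d=ray(name,px,T); return o+d*((z-o[2])/d[:,2])[:,None]
def project(name,P,T=None):
    i=camera_info(name); T=i["T"] if T is None else T
    p=(np.atleast_2d(P)-T[:3,3])@T[:3,:3]; p[:,1:]*=-1
    return cv2.projectPoints(p,np.zeros(3),np.zeros(3),i["intrinsics"],i["dist"])[0][:,0]
def wristT():
    T=np.eye(4); q=get_ee_rot(); T[:3,:3]=R.from_quat(np.r_[q[1:],q[0]]).as_matrix(); T[:3,3]=get_tcp_pos()
    return T@camera_info("wrist")["tool_from_camera"]
E
python3 - <<'E'
from h import *
np.set_printoptions(precision=3,suppress=True)
for n,pts in (("scene",[(322,233),(378,281),(512,222)]),("side",[(283,261),(316,198),(174,166)])):
    P=onplane(n,pts,.034); print(n,P[:,:2],np.hypot(P[:,0],P[:,1]))
im=cv2.imread("pics/side0.png"); hsv=cv2.cvtColor(im,cv2.COLOR_BGR2HSV)
# refine board corners
m=((hsv[...,0]<30)&(hsv[...,2]>90)).astype('uint8')
c=onplane("side",[(235,325),(378,273),(450,378),(293,445)],.018); print(c[:,:2],np.linalg.norm(np.diff(c,axis=0),axis=1))
c=onplane("scene",[(298,200),(245,274),(135,263),(195,190)],.018); print(c[:,:2],np.linalg.norm(np.diff(c,axis=0),axis=1))
a=cv2.resize(im[215:345,190:400],None,fx=3.8,fy=3.8); cv2.imwrite("pics/crop1.png",a)
E
```

```text
scene [[0.485 0.089]
 [0.611 0.265]
 [0.265 0.491]] [0.494 0.666 0.558]
side [[0.48  0.082]
 [0.607 0.257]
 [0.274 0.488]] [0.487 0.659 0.56 ]
[[ 0.346 -0.044]
 [ 0.678  0.002]
 [ 0.722 -0.278]
 [ 0.401 -0.32 ]] [0.335 0.284 0.325]
[[ 0.338 -0.04 ]
 [ 0.675 -0.008]
 [ 0.734 -0.253]
 [ 0.391 -0.32 ]] [0.339 0.253 0.349]
```

View pics/crop1.png

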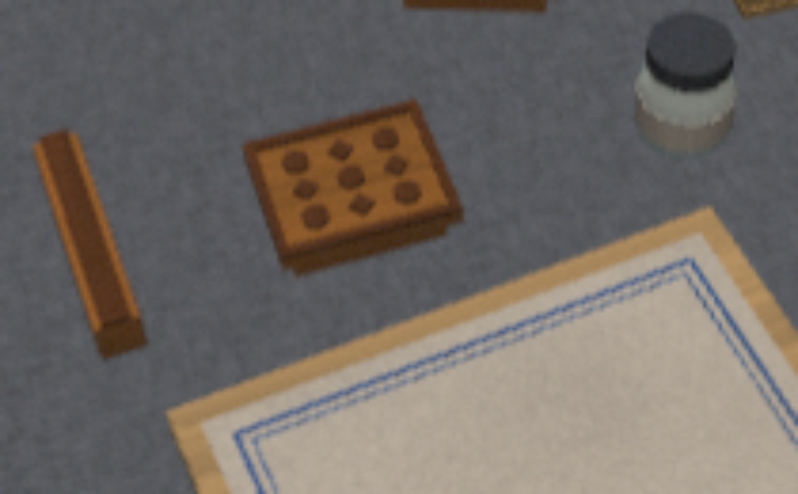

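Crop: the chosen block (nearest, 0.49 m from the base against 0.56 and 0.66) lies carved face up at crop (350,180). Its long sides face the board edge, which runs (170,410)–(710,208). The border block is at crop (90,245) and the jar at (690,80). Next I check IK for the planned path, both ways round, and take a wrist look.

```bash
cat >> h.py <<'E'
def quat(yaw,alpha,s):
    # board x at angle yaw; finger dir=(sin a fwd, -cos a); tool x = s*front normal (cos a, sin a)
    e=np.array([np.cos(yaw),np.sin(yaw),0]); u=np.array([0,0,1.])
    z=np.sin(alpha)*e-np.cos(alpha)*u; x=s*(np.cos(alpha)*e+np.sin(alpha)*u)
    q=R.from_matrix(np.c_[x,np.cross(z,x),z]).as_quat(); return np.r_[q[3],q[:3]]
def tip_path(th,piv,tt=(0,40,70,90,110,130),aa=(40,30,10,-8,-15,-15),d=.005,w=.010):
    """(fwd,up,alpha) of TCP for block angle th (deg); piv=(fwd,up) of lead edge"""
    t=np.radians(th); rot=lambda v:np.array([v[0]*np.cos(t)+v[1]*np.sin(t),-v[0]*np.sin(t)+v[1]*np.cos(t)])
    B=np.array(piv)+(rot((-.09,0)) if th<90 else np.array([.014,0])+rot((-.09,-.014)))
    a=np.radians(np.interp(th,tt,aa))
    return *(B+d*np.array([np.sin(a),-np.cos(a)])-w*np.array([np.cos(a),np.sin(a)])),a
E
python3 - <<'E'
from h import *
np.set_printoptions(precision=3,suppress=True)
c=onplane("side",[(235,325),(378,273)],.018)[:,:2]; c2=onplane("scene",[(298,200),(245,274)],.018)[:,:2]
c=(c+c2)/2; dy=c[1]-c[0]; yaw=np.arctan2(dy[1],dy[0])-np.pi/2; print("yaw",np.degrees(yaw))
e=np.array([np.cos(yaw),np.sin(yaw)]); l=np.array([-e[1],e[0]])
blk=np.array([.483,.085]); lat=blk@l; edge=c.mean(0)@e; print(lat,edge,blk@e-edge, (blk-c.mean(0))@l)
for n,px in(("jar",(285,298)),("cup",(481,275)),("tall",(456,320)),("bb1",(321,208)),("bb2",(378,216))):
    p=onplane("scene",[px],0)[0,:2]; print(n,p,"rel block",(p-blk)@e,(p-blk)@l)
for s in(1,-1):
    print(s)
    for th in(0,20,40,60,80,90,100,110,120):
        x,z,a=tip_path(th,(edge+.008,.02)); p=np.r_[x*e+lat*l,z]
        print(th,p,inverse_kinematics(p,quat(yaw,a,s)))
    print(inverse_kinematics(np.r_[(edge-.14)*e+lat*l,.01],quat(yaw,0,s)))
p=np.r_[(edge-.06)*e+lat*l,.22]
for s in (1,-1):
    q=inverse_kinematics(p,quat(yaw,0,s))
    print(s,q)
E
```

```text
yaw -83.33426327669855
0.48960156425007817 0.08139850845648469 -0.10975883786001223 -0.01350992553785232
jar [0.695 0.095] rel block 0.01438472534825025 0.2117280116826569
cup [0.462 0.454] rel block -0.36899782971274964 0.021529997296558634
tall [0.631 0.434] rel block -0.3298685236863384 0.18717329420903223
bb1 [0.324 0.018] rel block 0.04770847595690406 -0.16534716621773798
bb2 [0.307 0.167] rel block -0.10174594621475497 -0.16546748217899404
1
0 [0.486 0.062 0.01 ] [ 0.489  0.767  1.928 -0.835  0.94  -2.092]
20 [0.486 0.057 0.041] [ 0.442  0.668  1.957 -0.766  0.9   -2.211]
40 [0.488 0.043 0.069] [ 0.372  0.577  1.982 -0.693  0.858 -2.35 ]
60 [0.491 0.021 0.09 ] None
80 [ 0.494 -0.007  0.103] None
90 [ 0.495 -0.021  0.106] None
100 [ 0.497 -0.037  0.108] None
110 [ 0.499 -0.052  0.107] [-0.277  0.467  1.93   0.317  0.872  2.528]
120 [ 0.501 -0.068  0.103] [-0.303  0.481  1.919  0.313  0.875  2.504]
None
-1
0 [0.486 0.062 0.01 ] [ 0.489  0.767  1.928 -0.835  0.94   1.049]
20 [0.486 0.057 0.041] [ 0.442  0.668  1.957 -0.766  0.9    0.931]
40 [0.488 0.043 0.069] [ 0.372  0.577  1.982 -0.693  0.858  0.791]
60 [0.491 0.021 0.09 ] [ 0.199  0.465  2.008 -0.437  0.742  0.418]
80 [ 0.494 -0.007  0.103] [-0.027  0.418  1.997 -0.026  0.724 -0.123]
90 [ 0.495 -0.021  0.106] [-0.151  0.431  1.972  0.191  0.784 -0.406]
100 [ 0.497 -0.037  0.108] [-0.216  0.445  1.952  0.259  0.828 -0.516]
110 [ 0.499 -0.052  0.107] [-0.277  0.467  1.93   0.317  0.872 -0.614]
120 [ 0.501 -0.068  0.103] [-0.303  0.481  1.919  0.313  0.875 -0.637]
[ 0.211  0.597  2.019 -0.     0.526  0.095]
1 None
-1 [ 0.048  0.228  1.924 -0.     0.989 -0.068]
```

IK works all along with the camera on the trailing side (s=-1), and neither the jar nor the border block is within 0.16 m sideways of the block. Going above for a close look.

```bash
python3 - <<'E'
from h import *
yaw=np.radians(-83.3); e=np.array([np.cos(yaw),np.sin(yaw)]); l=np.array([-e[1],e[0]])
move_pose(list(np.r_[(.0814-.07)*e+.4896*l,.25]),list(quat(yaw,0,-1)))
command_gripper(.7)
T=wristT(); im=read_camera("wrist")[:,:,::-1]; np.save("T1.npy",T); cv2.imwrite("pics/w1.png",im); print(get_time(),get_tcp_pos())
E
```

```text
3.0583 [0.4876162  0.04579521 0.25004043]
```

View pics/w1.png

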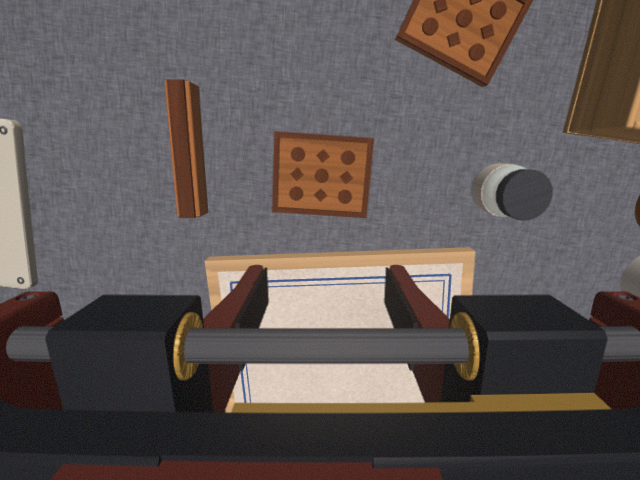

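The picture shows the block's carved face with corners at about (274,132), (373,138), (367,217) and (273,212). The board's edge runs (206,258)–(474,248). The border block is at (187,150) and the jar at (520,190). Now I convert these with masks.

```bash
python3 - <<'E'
from h import *
np.set_printoptions(precision=4,suppress=True)
im=cv2.imread("pics/w1.png"); T=np.load("T1.npy"); h=cv2.cvtColor(im,cv2.COLOR_BGR2HSV)
m=((h[...,0]<20)&(h[...,1]>100)).astype('uint8')*255; m=cv2.morphologyEx(m,cv2.MORPH_CLOSE,np.ones((7,7)))
for c in cv2.findContours(m,0,1)[0]:
    if cv2.pointPolygonTest(c,(322,175),False)>0:
        hull=cv2.convexHull(c); q=cv2.approxPolyDP(hull,6,True)[:,0]; print(q)
        P=onplane("wrist",q,.034,T); print(P[:,:2],np.linalg.norm(P-np.roll(P,-1,0),axis=1),P.mean(0))
        a=cv2.minAreaRect(onplane("wrist",hull[:,0],.034,T)[:,:2].astype('float32')*1000); print(a)
# board top edge: per column first board-coloured row
cols=np.arange(220,465,5); rows=[]
for x in cols:
    g=im[225:275,x].astype(int).sum(1); rows.append(225+np.argmax(np.diff(g)))
E_=onplane("wrist",np.c_[cols,rows],.018,T)[:,:2]
k=np.polyfit(E_[:,0],E_[:,1],1); r=E_[:,1]-np.polyval(k,E_[:,0]); ok=abs(r-np.median(r))<.003; k=np.polyfit(*E_[ok].T,1)
print(k,np.degrees(np.arctan(k[0]))-90,ok.sum(),len(ok),"width",onplane("wrist",[(206,258),(474,248)],.018,T)[:,:2])
E
```

```text
[[275 132]
 [373 139]
 [365 217]
 [273 211]]
[[0.4212 0.1272]
 [0.5288 0.1323]
 [0.5327 0.0449]
 [0.4259 0.0395]] [0.1077 0.0875 0.107  0.0878] [0.4772 0.086  0.034 ]
((476.90081787109375, 85.98470306396484), (109.10398864746094, 89.16600799560547), 2.8441367149353027)
[ 0.1563 -0.1048] -81.11731689235816 30 49 width [[ 0.3443 -0.0331]
 [ 0.676   0.0189]]
```

Block at (0.477, 0.086), measured 109×89 mm as it should be. Board yaw is −81.1°, and the edge estimates from two sets of views agree within about 4 mm. Now I push it home with the fingers vertical and square to the board.

```bash
cat >> h.py <<'E'
yaw=np.radians(-81.1); e=np.array([np.cos(yaw),np.sin(yaw)]); l=np.array([-e[1],e[0]]); LAT=.4846; EDGE=.1038
def W(f,z,lat=LAT): return list(np.r_[f*e+lat*l,z])
def Q(a): return list(quat(yaw,a,-1))
E
python3 - <<'E'
from h import *
np.set_printoptions(precision=4,suppress=True)
move_pose(W(-.105,.15),Q(0)); movel(W(-.105,.012)); print(get_ft_force())
print(movel(W(-.03,.012),v=.06,until_force=12), get_ft_force())
print(movel(W(.05,.012),v=.04,until_force=8)); p=get_tcp_pos(); print(p,p[:2]@e,p[:2]@l,get_ft_force(),get_time())
cv2.imwrite("pics/s2.png",read_camera("side")[:,:,::-1]); T=wristT(); cv2.imwrite("pics/w2.png",read_camera("wrist")[:,:,::-1])
a=cv2.imread("pics/s2.png")[215:345,190:400]; b=cv2.imread("pics/w2.png")
cv2.imwrite("pics/c2.png",np.vstack([cv2.resize(a,(480,297)),cv2.resize(b[100:400],(480,225))]))
E
```

```text
[ 1.0037  0.1465 -0.4492]
False [ 0.2944 -0.2256  0.5001]
True
[0.4782 0.0789 0.012 ] -0.003926966625341126 0.484678624638422 [-0.9344  5.7341  3.0622] 7.1417
```

View pics/c2.png

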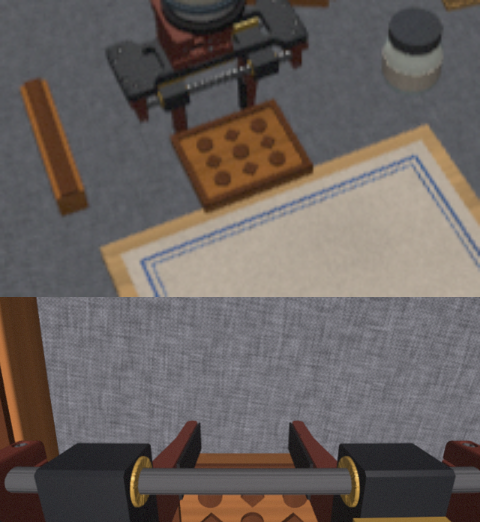

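The block has reached the board's edge and its front border overlaps the rim at crop (207,210)–(312,170). It looks nearly square. I'll check how far in the leading border is.

```bash
python3 - <<'E'
from h import *
np.set_printoptions(precision=4,suppress=True)
im=cv2.imread("pics/s2.png"); h=cv2.cvtColor(im,cv2.COLOR_BGR2HSV)
s=lambda pts:np.array([(190+x/2.286,215+y/2.286) for x,y in pts])
for nm,pts,z in(("lead",[(207,210),(312,170)],.02),("edge",[(103,247),(428,125)],.018)):
    P=onplane("side",s(pts),z)[:,:2]; d=P[1]-P[0]; print(nm,P@e,P@l,np.degrees(np.arctan2(d[1],d[0])))
cv2.imwrite("pics/z2.png",cv2.resize(im[250:325,230:350],None,fx=6,fy=6,interpolation=cv2.INTER_CUBIC))
E
```

```text
lead [0.0961 0.0961] [0.4381 0.546 ] 8.934156070688196
edge [0.0924 0.094 ] [0.3369 0.6733] 8.62330938204892
```

View pics/z2.png

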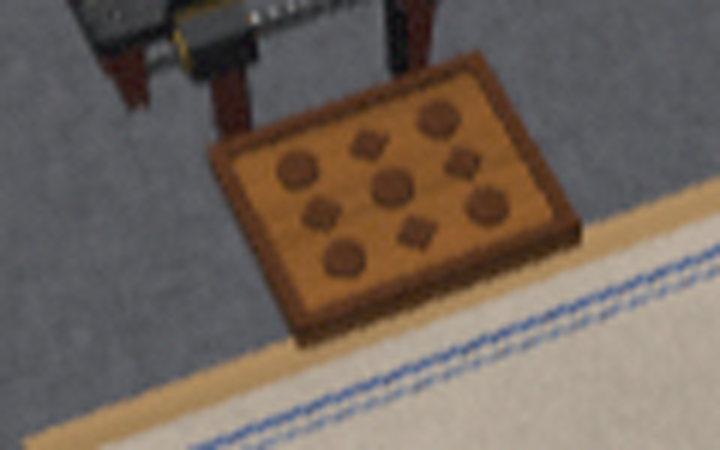

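The leading border is 96 mm along the push direction and parallel to the edge within 0.3°. The fingers' front is at 6 mm, consistent with the 90 mm plate, so the block is home and square. Its centre is about 6 mm beside the tool, so I'll correct that. Next: tilt the fingers, get under the overhang and start the arc.

```bash
cat >> h.py <<'E'
LAT=.490; PIV=(.097,.020)
def step(th,v=.07):
    f,z,a=tip_path(th,PIV); movel(W(f,z),Q(a),v=v)
    F=get_ft_force(); p=get_tcp_pos(); print(th,"F fwd %.1f lat %.1f up %.1f"%(F[:2]@e,F[:2]@l,F[2]),"tcp err mm",np.round((p-np.array(W(f,z)))*1e3,1),round(get_time(),2))
E
python3 - <<'E'
from h import *
f,z,a=tip_path(0,PIV)
movel(W(-.035,.012)); movel(W(-.05,.03),Q(a)); movel(W(f-.02,z)); F0=get_ft_force(); print(F0)
print(movel(W(f+.006,z),v=.03,until_force=5)); p=get_tcp_pos(); print(p[:2]@e-f,get_ft_force())
for th in (8,16,24,32,40,48): step(th)
im=read_camera("side")[:,:,::-1]; cv2.imwrite("pics/s3.png",cv2.resize(im[200:350,190:400],None,fx=3,fy=3))
E
```

```text
[-0.55938466 -0.17651728 -0.09530182]
True
0.0009599248180629343 [ 0.48797545 -0.28573229 -0.51273265]
8 F fwd -1.4 lat -1.5 up 0.2 tcp err mm [ 0.1 -0.   0.2] 10.5
16 F fwd -0.9 lat 0.6 up -0.8 tcp err mm [ 0.1 -0.1  0. ] 10.83
24 F fwd -1.4 lat 0.5 up -0.9 tcp err mm [ 0.1 -0.1 -0.1] 11.17
32 F fwd -0.6 lat 0.0 up -1.0 tcp err mm [-0.  -0.  -0.2] 11.5
40 F fwd -0.3 lat -0.0 up -0.3 tcp err mm [ 0.  -0.  -0.1] 11.82
48 F fwd -0.3 lat -0.0 up 0.2 tcp err mm [ 0.2 -0.3  0. ] 12.15
```

View pics/s3.png

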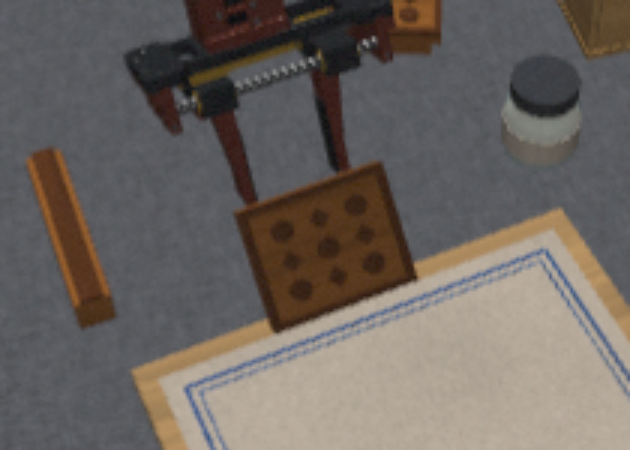

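The block stands tipped by about 45° on the edge, with its lead border at (275,330)–(415,278). The fingers are under its trailing border at (250,200) and (340,165), and it is still square. Carrying on along the arc.

```bash
python3 - <<'E'
from h import *
for th in (56,64,72,80,88,94,100,106,112,118,124): step(th)
wait(.4)
im=read_camera("side")[:,:,::-1]; cv2.imwrite("pics/s4.png",cv2.resize(im[200:350,190:400],None,fx=3,fy=3))
E
```

```text
56 F fwd -0.9 lat 1.6 up 0.4 tcp err mm [-0.  -0.1 -0.2] 12.53
64 F fwd -1.6 lat 0.3 up -0.1 tcp err mm [-0.2 -0.1 -0.4] 12.85
72 F fwd -0.5 lat 0.7 up 0.2 tcp err mm [-0.3 -0.1 -0.4] 13.18
80 F fwd -0.4 lat 0.5 up -1.0 tcp err mm [-0.5 -0.1 -0.6] 13.53
88 F fwd -1.1 lat -0.2 up 0.4 tcp err mm [-0.7  0.  -0.6] 13.87
94 F fwd -0.7 lat 0.2 up 0.1 tcp err mm [-0.5  0.4 -0.4] 14.15
100 F fwd -0.9 lat 0.3 up -0.4 tcp err mm [-0.3  0.3 -0.2] 14.43
106 F fwd 0.6 lat 0.3 up -0.2 tcp err mm [-0.2  0.1 -0.2] 14.72
112 F fwd -0.1 lat 0.7 up 0.1 tcp err mm [ 0.  0. -0.] 15.0
118 F fwd 1.9 lat -2.7 up 10.4 tcp err mm [ 0.4 -0.4  0.8] 15.28
124 F fwd 5.8 lat -5.7 up 20.5 tcp err mm [ 0.7 -1.3  1.7] 15.57
```

View pics/s4.png

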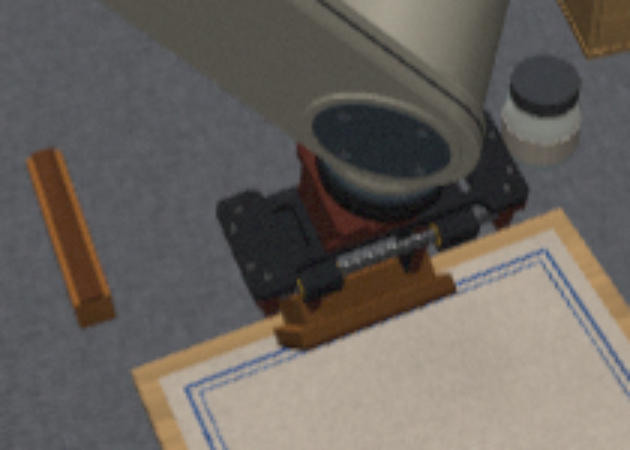

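The block is tipped far over, with its back visible at (300,310)–(450,270). However, the falling part of the arc now presses down on it with 20 N. I back up the arc to release that and look from the scene camera, which sees it in profile.

```bash
python3 - <<'E'
from h import *
step(118);step(112)
wait(.3); F=get_ft_force(); print(F,get_tcp_pos())
im=read_camera("scene")[:,:,::-1]; cv2.imwrite("pics/p5.png",cv2.resize(im[130:280,180:380],None,fx=4,fy=4,interpolation=cv2.INTER_CUBIC))
E
```

```text
118 F fwd 1.6 lat -1.9 up 8.5 tcp err mm [0.3 0.  0.9] 16.3
112 F fwd -0.5 lat 0.6 up -0.3 tcp err mm [-0.2  0.4 -0. ] 16.58
[-0.27508436  0.17743157  1.11540494] [ 0.49744122 -0.04447722  0.10628945]
```

View pics/p5.png

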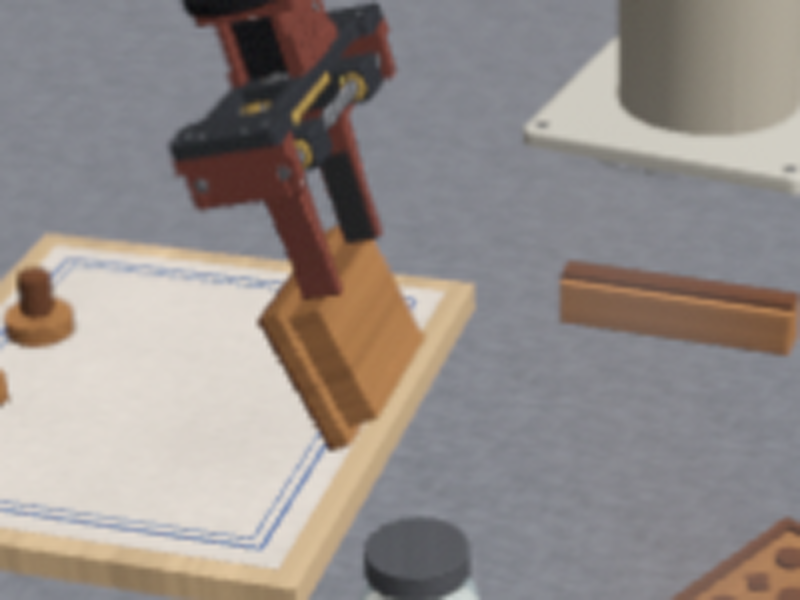

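In profile the block leans forward past vertical, with its lower corner near (340,445) on the board. The finger ends rest on the back block's upper side at (320,290), close behind the plate. A level push forward instead of a falling arc should let it go over.

```bash
python3 - <<'E'
from h import *
f,z,a=tip_path(112,PIV)
for df,dz in((.008,.002),(.018,.002),(.028,.003)):
    hit=movel(W(f+df,z+dz),v=.06,until_force=10); F=get_ft_force(); print(hit,"fwd %.1f up %.1f"%(F[:2]@e,F[2]),get_time())
wait(.5)
movel(W(f-.03,z+.06))
im=read_camera("scene")[:,:,::-1]; cv2.imwrite("pics/p6.png",im); T=wristT(); cv2.imwrite("pics/w6.png",read_camera("wrist")[:,:,::-1])
b=cv2.imread("pics/w6.png"); cv2.imwrite("pics/c6.png",np.vstack([cv2.resize(im[130:280,150:380],(613,400),interpolation=cv2.INTER_CUBIC)]))
E
```

```text
False fwd -0.4 up -0.5 17.2167
False fwd -1.0 up -0.4 17.5333
False fwd -0.7 up -0.2 17.85
```

View pics/c6.png

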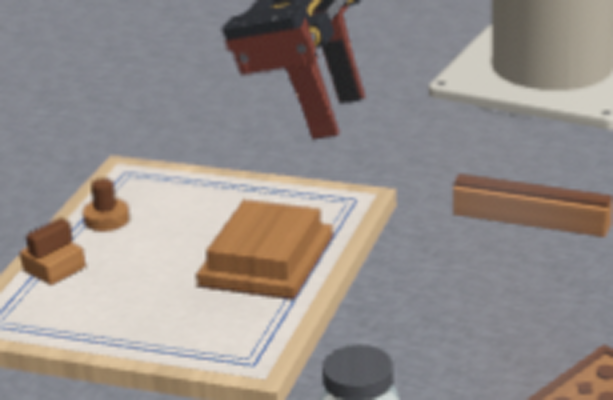

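The block lies carved face down and square on the board, with its back's centre at about crop (265,231). The stamps are undisturbed. Now press.

```bash
python3 - <<'E'
from h import *
c=onplane("scene",[(150+x/2.665,130+y/2.665) for x,y in((247,200),(318,207),(290,277),(206,260))],.052)
P=onplane("scene",[(249.4,218)],.052)[0,:2]; print(c[:,:2]@e,c[:,:2]@l,P@e,P@l)
f,lat=P@e,P@l
assert .12<f<.22 and abs(lat-.49)<.03
command_gripper(.4)
move_pose(W(f,.13,lat),Q(0)); F0=get_ft_force()
movel(W(f,.065,lat),v=.08)
print(movel(W(f,.044,lat),v=.02,until_force=12)); p=get_tcp_pos(); print(p,get_ft_force()-F0,get_finger_force())
for dz in (.001,.002,.003):
    if get_ft_force()[2]-F0[2]>12: break
    movel(W(f,p[2]-dz,lat),v=.01)
for _ in range(6): wait(.2); print(round(get_ft_force()[2]-F0[2],1),end=" ")
movel(W(f,.12,lat),v=.08); movel(W(f-.08,.2,lat)); wait(.3)
im=read_camera("scene")[:,:,::-1]; print(get_time(),get_ft_force())
cv2.imwrite("pics/p7.png",im)
E
```

```text
[0.19785716 0.13061722 0.11602097 0.19517193] [0.44229006 0.43961477 0.55824229 0.54924549] 0.160612702601542 0.4969836831092984
True
[ 0.51583694 -0.08178125  0.05236563] [-1.28362695  0.91037948  5.66432307] 3.556401974055916
15.1 14.9 15.0 14.5 15.3 14.8 25.5083 [-0.73746841 -0.01904658  0.15404228]
```

View pics/p7.png

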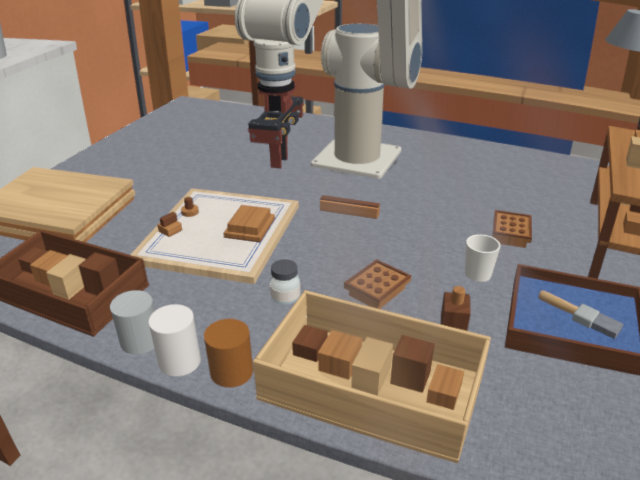

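The block lies face down and wholly on the board at (250,222), square to its edge. Everything else is where it was, and the arm is clear.

```bash
python3 -c "
from station import *
print(job_done(),get_time())"
```

```text
the job is handed in; nothing more can be done
the job is handed in; nothing more can be done
```

The block was pushed home and tipped over the board's edge. It now lies carved face down and square on the board, pressed at about 15 N for over a second and released; the job was handed in at about 26 s, though the judge's verdict was not shown.

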